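# Set the code on the clinic's medicine box

### The arm

A 6-joint arm with a two-finger parallel gripper is mounted at the origin on the work surface. World frame = base frame: x ahead of the robot, y to its left, z up, the work surface at z = 0. Lengths are in m, angles in rad, forces in N, time in s.
With the tool pointing down it reaches from about 0.375 to 0.9 m from the base axis. Payload 3.1 kg.
Tool frame: the origin (TCP) lies midway between the tips of the shut fingers; the grasp point (between the pads) lies grip_point_offset behind it (grip_point_offset is the distance from the TCP to the grasp point, in m); y points along the fingers, z is the direction in which the jaws open and shut, and the axes are right-handed (so a half turn about y gives the same grasp; the last joint's range is limited). The gripper opens to 87 mm and grips with 3 to 60 N. Pads are 19 mm wide; open, the fingers measure 117 mm over their backs; the gripper's body (75 mm by 190 mm) begins 51 mm behind the grasp point.
Start: joints at [0.949, 0.527, 1.433, -0, 1.181, -0.178], TCP at [0.268, 0.564, 0.223] pointing down, gripper open.
Joint ranges: [-3.08, 3.08], [-0.75, 2.2], [0.22, 2.44], [-1.43, 4.57], [0, 2.65], [-2.85, 2.85]. Speed limits (rad/s): [2.79, 2.79, 3.14, 3.14, 3.14, 3.14].

### API

Orientations are given as a unit quaternion [x, y, z, w].
In Python, from rig import * gives the robot as it stands.
- The arm moves only by the tool jog_arm, never from a script. Its argument "increments" is a list that holds one entry, the list of rows, each a list of 7 numbers: the turn, a rotation vector about the world's x, y, z in degrees, then the shift along the world's x, y, z in m, then the closure, from -1 (fully open) to 1 (shut), so that 0 is half open. In form: [[[rx, ry, rz, x, y, z, jaw], ...]]. A call has 1 to 8 rows; each row is the pose to reach, as a shift and turn from the pose measured when the call began; what a row does not reach only later rows make up. A row lasts 1/10 s, in which the tool goes at most 50 mm and 8.59 degrees, less where a joint would pass 70% of its speed; a pose out of reach is approached as far as the arm can. A call with a gripper value outside its range is refused whole. The fingers move at their own pace and stop on an object; "squeeze" is the grip in N (left out, the last holds). Time passes only in rows, so rows that repeat a pose let the fingers close. It gives the time, the measured TCP pose, the force and the opening at its end, in the units of the state.
- get_obs(): the state, without advancing time (a new reading comes with each control period).
- camera(name): name is "side" or "top"; returns the picture (384x512x3 uint8, red, green, blue); there is no depth.
- camera_info(name): a dict with "K" (3x3 intrinsics, pixels), "R" (3x3) and "t" (3): a world point X has camera coordinates R X + t. Camera axes: x right, y down, z forward; pixel columns grow to the right and rows downward; lengths in m; the calibration is good to about 2 mm. A picture is of the moment at which its call begins. camera_info takes no time and is no camera call.
- hand_in(): hands the job in, once; it reports no verdict.
The state is a dict: "time": time; "q": joint angles; "joint_velocities": joint speeds; "joint_torque": joint torques, N m; "position": TCP position; "tool_rot": TCP orientation; "ft_force": force on the tool from outside, world axes, zero at the start; "moment": the same for the moment, N m; "grip_width": finger opening in m.
Only numpy, scipy, OpenCV 4.12 (cv2) and the standard library are available. Lean on these libraries where they do the work, as an engineer would, in place of code of your own. Each camera call takes 0.05 s, during which the arm holds its last target.

### The job

Set the code on the lock of the medicine box on the laboratory counter, the box with two pointer dials on its lid. Turn the left dial (seen from the robot) first, until its pointer stands at the second short mark clockwise from that dial's long mark (a quarter turn from it), then turn the right dial until its pointer stands at the fifth short mark clockwise from its long mark, leaving the left one where it is set. Do not turn the similar knob on the magnetic stirrer that stands on the same counter.

Things in the scene. Friction and masses are not known exactly. Their poses are not given: they have to be found in the camera images.
- lockbox_top (a point): Medicine box, white steel, grey lid, 180 deep (x) x 250 wide (y) x 120 mm high, fixed, yaw up to 0.3 rad. Point: centre of the flat lid top, midway between the dials; x to the box's back (away from the robot), y left, z up. Upright dial axes: 60 mm to +y (left), 60 mm to -y (right). Round each dial 8 marks, 45 deg apart: one long at +x, seven short. Nothing else rises above the lid.
- dial_left (a joint): Left dial's angle, rad: 0 = pointer at the long mark (box +x), grows clockwise seen from above, pi/4 per mark; second short mark = 1.571. Stops at 0 and 5.6, friction 0.05 N m, stays where left. Starts 0.2 to 0.8. Black skirt 50 mm across, on it an upright bar grip 14 mm wide, 49 mm long, 9 to 41 mm above the lid. Pointer: its pointed end, white line on top; other end square.
- dial_right (a joint): Right dial's angle, rad; dial, zero, sense and stops like the left one's: 0 = pointer at its long mark (box +x), grows clockwise seen from above, pi/4 per mark; fifth short mark = 3.927. Starts 4.65 to 5.25. Grip either dial's bar across its 14 mm, on the axis, about 30 mm above the lid.
- stirrer_pointer (a point): Pointer tip, on top, of the one knob of the magnetic stirrer (low white plastic device 210 deep, 160 wide, 79 mm high, round steel plate 136 mm across), on the other side of the counter from the medicine box. The knob looks like the dials, 40 mm high; the tip is 24 mm from its axis. Not to be turned.

How it is judged:
By the outcome, as a careful person would: the job done as asked, in the order asked, and still so for the second after the job is handed in, with the robot touching nothing.
It also fails if it takes over 40 s, if anything falls off the work surface, if the arm or the gripper's body presses on something with over 40 N, if the wrist force passes 120 N, or if a joint passes its speed limit or range.

## Working session

There is one attempt and no reset: what is moved stays moved. The work goes in short steps, Python scripts to look and compute and a tool call to move; the robot and the scene stay as the last step left them, time stands still between calls to the robot, and variables do not carry over. Pictures are saved under pics/ and viewed, and the job is handed in when it is done.

Besides the shell and the picture viewer there is one more tool, called after "Emit:" as name([rows], argument=value, ...), one row to a line, values as JSON. jog_arm: Moves the arm, as the interface text tells. Its arguments: {"type":"object","properties":{"increments":{"type":"array","items":{"type":"array","items":{"type":"array","items":{"type":"number"}}}},"squeeze":{"type":"number"}},"required":["increments"]}

```bash
mkdir -p pics; python3 - <<'E'
from rig import *
import cv2
for n in("top","side"):
    im=camera(n); cv2.imwrite(f"pics/{n}0.png",im[:,:,::-1])
    i=camera_info(n); print(n,i["K"],i["R"],i["t"])
print(get_obs())
E
ls
```

```text
top [[358.82397257   0.         256.22278278]
 [  0.         358.82397257 193.59112579]
 [  0.           0.           1.        ]] [[ 0.01023063 -0.99913424 -0.04032493]
 [-0.99128328 -0.0048365  -0.13165887]
 [ 0.13134986  0.04132038 -0.99047455]] [0.01066373 0.54180025 0.84320794]
side [[395.07681581   0.         261.40286624]
 [  0.         395.07681581 196.19326548]
 [  0.           0.           1.        ]] [[ 0.99868121 -0.04795794 -0.01832709]
 [-0.04676547 -0.70244768 -0.71019733]
 [ 0.02118578  0.7101178  -0.70376407]] [-0.53905338  0.13322514  0.94680822]
{'time': 0.1, 'q': array([ 9.48473825e-01,  5.28348939e-01,  1.43372375e+00, -1.86662843e-05,
        1.18138165e+00, -1.78467805e-01]), 'joint_velocities': array([-0.00031856, -0.00130647, -0.00295376,  0.00108985, -0.00028913,
        0.00241208]), 'joint_torque': array([-2.64106866e-04, -4.40984201e+01, -1.77150875e+01,  6.34846534e-02,
        5.33904636e-02, -7.05030675e-05]), 'position': array([0.26797925, 0.5639417 , 0.22170042]), 'tool_rot': array([ 0.69037379, -0.15588977,  0.1553879 , -0.68915674]), 'ft_force': array([-0.06677551,  0.68250187, -0.18546828]), 'moment': array([ 0.00501888, -0.01220401,  0.00666204]), 'grip_width': 0.08709916845949844}
pics
```

View pics/top0.png

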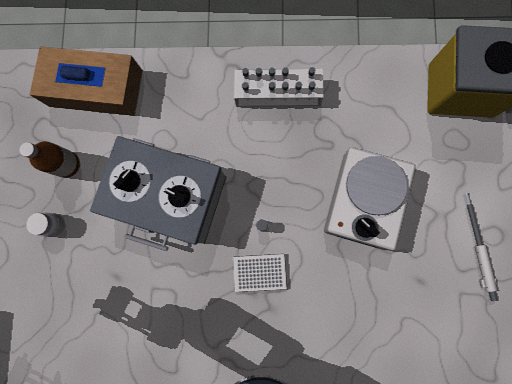

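View pics/side0.png

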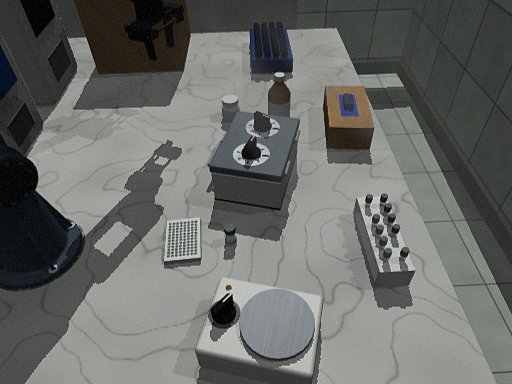

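The top view shows the box at the left: left dial near (128,181), right dial near (180,196). The stirrer knob is at (367,228). Next I measure the dials.

```bash
cat > h.py <<'E'
from rig import *
import numpy as np, cv2
def ray(n,uv,z):
    i=camera_info(n); K,R,t=map(np.array,(i["K"],i["R"],i["t"]))
    c=-R.T@t; d=R.T@np.linalg.solve(K,[uv[0],uv[1],1.]); return c+d*(z-c[2])/d[2]
def proj(n,X):
    i=camera_info(n); p=np.array(i["K"])@(np.array(i["R"])@np.array(X)+np.array(i["t"])); return p[:2]/p[2]
E
python3 - <<'E'
from h import *
for n,rois in(("top",[(100,155,155,210),(152,165,210,225)]),("side",[(238,105,290,140),(225,132,280,172)])):
    im=cv2.imread(f"pics/{n}0.png"); g=im.min(axis=2)
    for k,(a,b,c,d) in enumerate(rois):
        m=(g[b:d,a:c]>(140 if n=="top" else 120)).astype(np.uint8)
        cs,_=cv2.findContours(m,cv2.RETR_EXTERNAL,cv2.CHAIN_APPROX_NONE)
        cs=[x for x in cs if cv2.contourArea(x)>15]
        h=cv2.convexHull(np.vstack(cs)); e=cv2.fitEllipse(h)
        u=np.array(e[0])+[a,b]; print(n,k,u,e[1:],ray(n,u,0.12))
    a,b,c,d={"top":(85,130,235,250),"side":(200,90,310,210)}[n]
    s=5; cv2.imwrite(f"pics/{n}0z.png",cv2.resize(im[b:d,a:c],None,fx=s,fy=s,interpolation=cv2.INTER_CUBIC))
E
```

```text
top 0 [129.17321014 180.72772408] ((39.40864562988281, 41.70804977416992), 42.012939453125) [0.55846401 0.29861067 0.12      ]
top 1 [179.31642914 196.06599426] ((40.669273376464844, 42.03618240356445), 47.64912796020508) [0.52416224 0.1829717  0.12      ]
side 0 [256.88308716 119.66007614] ((36.84071350097656, 46.67915725708008), 128.50253295898438) [0.54549819 0.33950777 0.12      ]
side 1 [250.70679474 149.29646111] ((33.987701416015625, 37.596168518066406), 85.9051284790039) [0.52420735 0.20572403 0.12      ]
```

View pics/top0z.png

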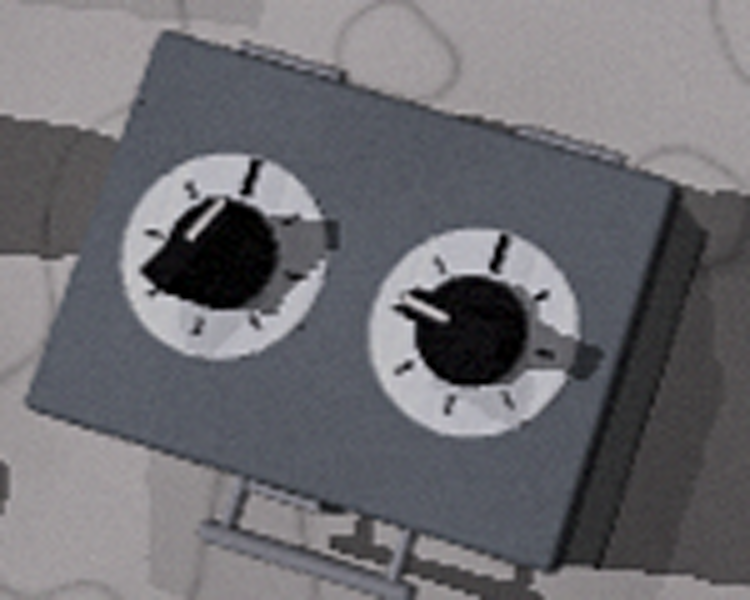

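View pics/side0z.png

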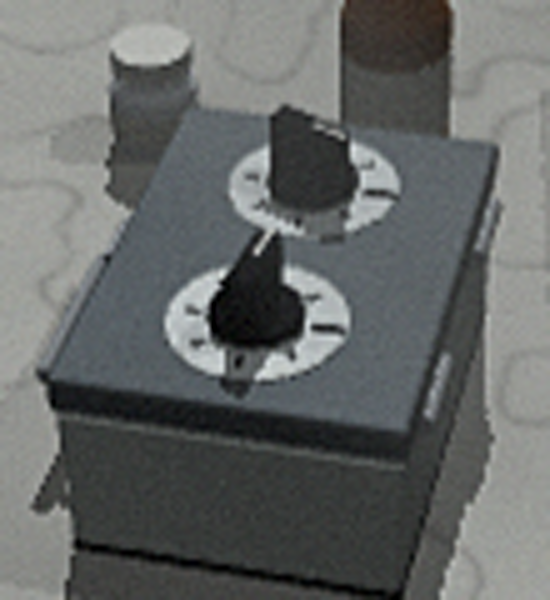

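```bash
python3 - <<'E'
from h import *
L=np.array([.5585,.2986]);Rr=np.array([.5242,.1830]);
for p in (L,Rr): print("side px",proj("side",[*p,.12]),"top px @.161",proj("top",[*p,.161]))
v=L-Rr; yaw=np.arctan2(-v[0],v[1]); print("yaw",yaw,np.hypot(*v))
for nm,n,o,ax,A,B in(("L","top",(85,130),L,(190,240),(222,200)),("R","top",(85,130),Rr,(447,320),(400,298)),("L","side",(200,90),L,(315,122),(345,137)),("R","side",(200,90),Rr,(255,253),(272,232))):
    # resize maps px centre: u=(z+.5)/5-.5
    P=[ray(n,np.array(o)+(np.array(q)+.5)/5-.5,.161)[:2] for q in(A,B)]
    d=P[1]-P[0]
    f=lambda w:(yaw-np.arctan2(w[1],w[0]))%(2*np.pi)
    print(nm,n,[ (p-ax).round(4) for p in P],"line ang",f(d),"end angs",[f(p-ax) for p in P])
E
```

```text
side px [262.19961247 127.86310774] top px @.161 [121.70261569 177.51493934]
side px [250.96097885 154.82733941] top px @.161 [174.41492276 193.63237794]
yaw -0.2884382954239576 0.12058130037447762
L top [array([-0.0002, -0.002 ]), array([ 0.0173, -0.0149])] line ang 0.3482740512395951 end angs [np.float64(1.3731755830428263), np.float64(0.4222642128882913)]
R top [array([0.0001, 0.0009]), array([0.0094, 0.0214])] line ang 4.849958538459931 end angs [np.float64(4.496617445724552), np.float64(4.836758809211399)]
L side [array([0.002 , 0.0052]), array([ 0.0172, -0.0103])] line ang 0.5081690364685598 end angs [np.float64(4.79341401312172), np.float64(0.25032860552528824)]
R side [array([0.0008, 0.0065]), array([0.0098, 0.0233])] line ang 4.9152569757130085 end angs [np.float64(4.547984324332483), np.float64(4.822382108936168)]
```

```bash
python3 - <<'E'
from h import *
from scipy.spatial.transform import Rotation as Ro
o=get_obs(); M=Ro.from_quat(o["tool_rot"]).as_matrix(); print(M.round(3), o["position"])
import rig; print([k for k in dir(rig) if k[0]!="_"], getattr(rig,"grip_point_offset",None))
psi=np.degrees(np.arctan2(M[1,2],M[0,2])); print("jaw dir deg",psi)
for nm,a in(("L",.4),("R",4.85)):
    print(nm,"jaw dir for start", np.degrees(-.288-a)+90, "pointer dir",np.degrees(-.288-a))
E
```

```text
[[ 0.903 -0.001  0.429]
 [-0.429 -0.002  0.903]
 [-0.    -1.    -0.002]] [0.26797925 0.5639417  0.22170042]
['Unreachable', 'camera', 'camera_info', 'get_obs', 'grip_point_offset', 'hand_in'] 0.0187
jaw dir deg 64.56942261576502
L jaw dir for start 50.580503694999365 pointer dir -39.419496305000635
R jaw dir for start -204.385715138217 pointer dir -294.385715138217
```

Emit:
jog_arm([
  [[0, 0, -2, 0.02, -0.018, 0.035, -1], [0, 0, -4, 0.05, -0.046, 0.06, -1], [0, 0, -6, 0.085, -0.078, 0.06, -1], [0, 0, -8, 0.12, -0.11, 0.06, -1], [0, 0, -10, 0.155, -0.142, 0.06, -1], [0, 0, -12, 0.19, -0.174, 0.06, -1], [0, 0, -14, 0.225, -0.206, 0.06, -1], [0, 0, -14, 0.258, -0.236, 0.05, -1]],
])

```text
time: 0.9
position: [0.528, 0.3266, 0.2726]
tool_rot: [-0.666, 0.239, -0.239, 0.666]
ft_force: [-0.4, 0.9, 0.2]
grip_width: 0.087
```

Emit:
jog_arm([
  [[0, 0, 0, 0.032, -0.029, 0, -1], [0, 0, 0, 0.032, -0.029, 0, -1], [0, 0, 0, 0.032, -0.029, 0, -1]],
])

```text
time: 1.2
position: [0.5602, 0.2966, 0.2718]
tool_rot: [0.665, -0.24, 0.239, -0.665]
ft_force: [0.1, 0.9, -1.0]
grip_width: 0.0867
```

Emit:
jog_arm([
  [[0, 0, 0, -0.0017, 0.002, -0.03, -1], [0, 0, 0, -0.0017, 0.002, -0.06, -1], [0, 0, 0, -0.0017, 0.002, -0.085, -1], [0, 0, 0, -0.0017, 0.002, -0.105, -1], [0, 0, 0, -0.0017, 0.002, -0.12, -1], [0, 0, 0, -0.0017, 0.002, -0.13, -1], [0, 0, 0, -0.0017, 0.002, -0.136, -1], [0, 0, 0, -0.0017, 0.002, -0.136, -1]],
])

```text
time: 2.0
position: [0.5576, 0.2991, 0.1353]
tool_rot: [0.666, -0.24, 0.239, -0.665]
ft_force: [0.3, 0.3, 0.3]
grip_width: 0.087
```

```bash
python3 - <<'E'
from h import *
im=camera("side"); cv2.imwrite("pics/s1.png",cv2.resize(im[60:210,170:330,::-1],None,fx=4,fy=4,interpolation=cv2.INTER_CUBIC))
o=get_obs();print(o["position"],o["ft_force"])
E
```

```text
[0.5582762  0.29913266 0.13597975] [0.45745752 0.36740684 0.02840054]
```

View pics/s1.png

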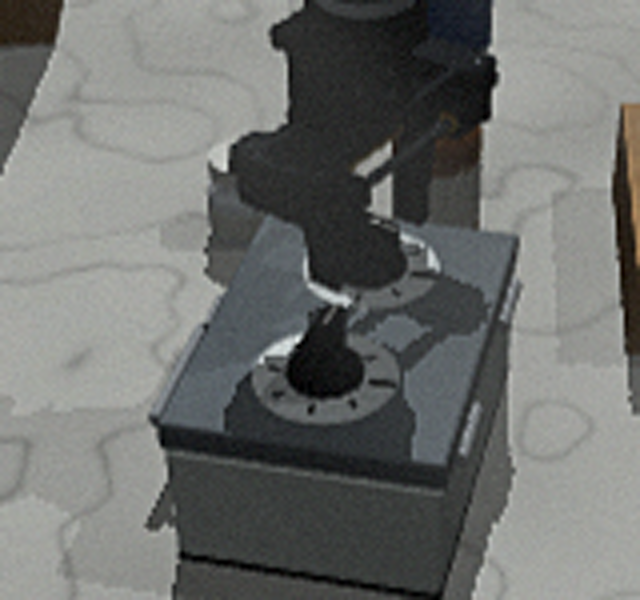

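The jaws straddle the left dial in the side view and nothing touches, so I close them.

Emit:
jog_arm([
  [[0, 0, 0, 0, 0, 0, 0], [0, 0, 0, 0, 0, 0, 0.5], [0, 0, 0, 0, 0, 0, 1], [0, 0, 0, 0, 0, 0, 1], [0, 0, 0, 0, 0, 0, 1], [0, 0, 0, 0, 0, 0, 1]],
], squeeze=20)

```text
time: 2.65
position: [0.5583, 0.2991, 0.136]
tool_rot: [0.665, -0.24, 0.239, -0.665]
ft_force: [-0.3, -0.2, 0.7]
grip_width: 0.047
```

Emit:
jog_arm([
  [[0, 0, 0, 0, 0, 0, 1], [0, 0, 0, 0, 0, 0, 1], [0, 0, 0, 0, 0, 0, 1], [0, 0, 0, 0, 0, 0, 1], [0, 0, 0, 0, 0, 0, 1], [0, 0, 0, 0, 0, 0, 1], [0, 0, 0, 0, 0, 0, 1]],
], squeeze=25)

```text
time: 3.35
position: [0.5579, 0.2986, 0.136]
tool_rot: [0.666, -0.24, 0.239, -0.665]
ft_force: [-2.2, -1.7, 1.9]
grip_width: 0.0142
```

Emit:
jog_arm([
  [[0, 0, -5, 0, 0, 0, 1], [0, 0, -11, 0, 0, 0, 1], [0, 0, -17, 0, 0, 0, 1], [0, 0, -23, 0, 0, 0, 1], [0, 0, -29, 0, 0, 0, 1], [0, 0, -34, 0, 0, 0, 1], [0, 0, -34, 0, 0, 0, 1]],
])

```text
time: 4.05
position: [0.5578, 0.2984, 0.136]
tool_rot: [0.567, -0.424, 0.423, -0.566]
ft_force: [-0.8, -2.5, 1.8]
grip_width: 0.0138
```

```bash
cat >> h.py <<'E'
from scipy.spatial.transform import Rotation as Ro
def st():
    o=get_obs(); M=Ro.from_quat(o["tool_rot"]).as_matrix()
    psi=np.degrees(np.arctan2(M[1,2],M[0,2]));print("t",o["time"],o["position"].round(4),"psi",psi,"y",M[:,1].round(4),"F",o["ft_force"].round(1),"M",o["moment"].round(2),o["grip_width"],"q6",o["q"][5])
E
python3 -c "from h import *;st()"
```

```text
t 4.05 [0.5578 0.2984 0.136 ] psi 16.413738111847135 y [-2.4e-03 -1.0e-04 -1.0e+00] F [-0.8 -2.5  1.8] M [-0.34  0.15 -0.04] 0.013843149973678855 q6 0.027766098983293602
```

Emit:
jog_arm([
  [[0, 0, -5, 0, 0, 0, 1], [0, 0, -11, 0, 0, 0, 1], [0, 0, -17, 0, 0, 0, 1], [0, 0, -23, 0, 0, 0, 1], [0, 0, -29, 0, 0, 0, 1], [0, 0, -33, 0, 0, 0, 1], [0, 0, -33, 0, 0, 0, 1], [0, 0, -33, 0, 0, 0, 1]],
])

```text
time: 4.85
position: [0.5576, 0.2984, 0.136]
tool_rot: [-0.424, 0.567, -0.566, 0.423]
ft_force: [-1.9, -2.1, 1.6]
grip_width: 0.0138
```

```bash
python3 -c "from h import *;st()"
```

```text
t 4.85 [0.5576 0.2984 0.136 ] psi -16.454360199238813 y [-0.0025  0.0011 -1.    ] F [-1.9 -2.1  1.6] M [-0.34  0.29 -0.06] 0.013773413062187259 q6 0.6001172080498924
```

Now I open the jaws and rise, then check the dial.

Emit:
jog_arm([
  [[0, 0, 0, 0, 0, 0, 0], [0, 0, 0, 0, 0, 0, -1], [0, 0, 0, 0, 0, 0, -1], [0, 0, 0, 0, 0, 0, -1], [0, 0, 0, 0, 0, 0.02, -1], [0, 0, 0, 0, 0, 0.06, -1], [0, 0, 0, 0, 0, 0.1, -1], [0, 0, 0, 0, 0, 0.13, -1]],
])

```text
time: 5.65
position: [0.5584, 0.2988, 0.2687]
tool_rot: [-0.423, 0.567, -0.566, 0.424]
ft_force: [0.1, 0.2, 1.1]
grip_width: 0.0698
```

Emit:
jog_arm([
  [[0, 0, 0, -0.04, -0.04, 0, -1], [0, 0, 0, -0.07, -0.075, 0, -1], [0, 0, 0, -0.1, -0.11, 0, -1], [0, 0, 0, -0.12, -0.15, 0, -1], [0, 0, 0, -0.13, -0.19, 0, -1], [0, 0, 0, -0.14, -0.23, 0, -1], [0, 0, 0, -0.14, -0.26, 0, -1]],
])

```text
time: 6.35
position: [0.4167, 0.0373, 0.2689]
tool_rot: [-0.423, 0.567, -0.566, 0.424]
ft_force: [0.8, -0.4, 0.4]
grip_width: 0.0868
```

```bash
python3 - <<'E'
from h import *
st()
for n,(a,b,c,d) in {"top":(85,130,235,250),"side":(200,90,310,210)}.items():
    im=camera(n)[:,:,::-1]; cv2.imwrite(f"pics/{n}2.png",im); cv2.imwrite(f"pics/{n}2z.png",cv2.resize(im[b:d,a:c],None,fx=5,fy=5,interpolation=cv2.INTER_CUBIC))
E
```

```text
t 6.35 [0.4167 0.0373 0.2689] psi -16.451324581841067 y [ 3.0e-04  2.1e-03 -1.0e+00] F [ 0.8 -0.4  0.4] M [-0.08  0.05 -0.04] 0.08678550591688355 q6 0.10529719962854682
```

View pics/top2z.png

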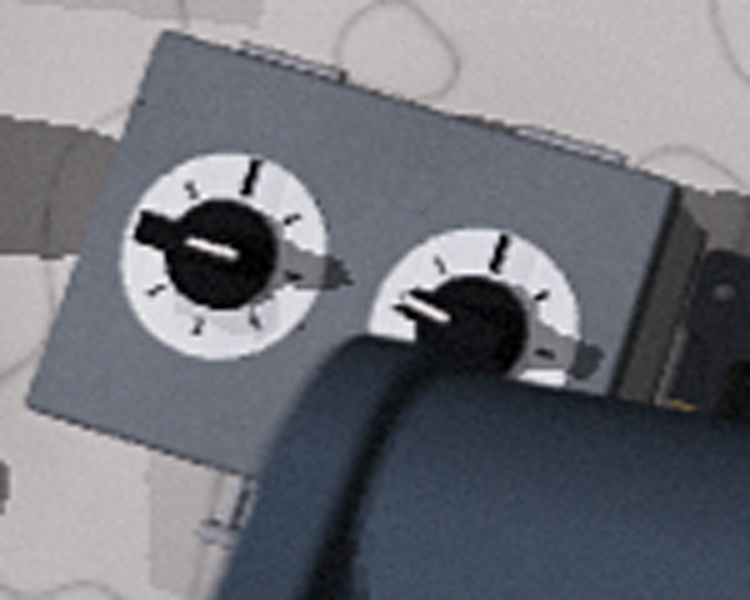

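View pics/side2z.png

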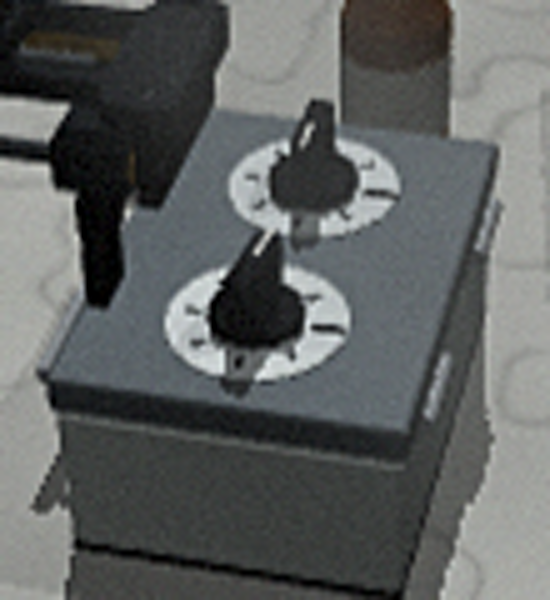

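The left pointer now lies along (190,240)-(237,255) in the zoom, pointing right. I check its angle and the box yaw numerically.

```bash
cat >> h.py <<'E'
def line(n,im,box,thr,yaw):
    a,b,c,d=box; g=im[b:d,a:c].min(axis=2).astype(float)
    g=cv2.resize(g,None,fx=5,fy=5,interpolation=cv2.INTER_CUBIC)
    m=(g>thr).astype(np.uint8); k,lab,s,ct=cv2.connectedComponentsWithStats(m)
    # component nearest centre
    j=min([i for i in range(1,k) if s[i,4]>20],key=lambda i:np.hypot(*(ct[i]-np.array(g.shape[::-1])/2)))
    ys,xs=np.nonzero(lab==j); P=np.array([ray(n,((x+.5)/5-.5+a,(y+.5)/5-.5+b),.161)[:2] for x,y in zip(xs,ys)])
    w=P-P.mean(0); U=np.linalg.svd(w,full_matrices=False)[2][0]
    print(n,s[j],"ctr",P.mean(0).round(4),"len",np.ptp(w@U).round(4),"ang mod pi",(yaw-np.arctan2(U[1],U[0]))%np.pi)
E
python3 - <<'E'
from h import *
f=lambda z:ray("top",np.array([85,130])+(np.array(z)+.5)/5-.5,.12)[:2]
C=[f(z) for z in((165,30),(677,187),(553,568),(30,403))]
for i in range(4):
    v=C[(i+1)%4]-C[i]; print(np.hypot(*v).round(4), np.arctan2(v[1],v[0]))
print("centre",np.mean(C,0))
# long marks: left (245,193)-(256,160); right (496,268)-(504,235)
for A,B in(((246,193),(255,160)),((497,268),(503,235))):
    v=f(B)-f(A); print("mark",np.arctan2(v[1],v[0]))
t=cv2.imread("pics/top2.png"); s=cv2.imread("pics/side2.png")
for y in(-.288,):
    line("top",t,(119,173,136,187),110,y)
    line("side",s,(254,110,270,124),110,y)
    line("top",t,(164,186,178,196),160,y)
E
```

```text
0.2494 -1.868454422906074
0.1774 2.852623985211019
0.249 1.2824617553924686
0.1797 -0.2871246687055056
centre [0.54137784 0.23785507]
mark -0.21262536549688493
mark -0.1431161582936136
top [ 16  23  51  21 472] ctr [0.5551 0.2869] len 0.0228 ang mod pi 1.5634766104548345
side [ 30  23  14  24 165] ctr [0.5553 0.2925] len 0.0224 ang mod pi 1.5565053409995444
top [  0   0  53  40 872] ctr [0.5349 0.1971] len 0.0281 ang mod pi 1.8368306554435876
```

Emit:
jog_arm([
  [[0, 0, -2, 0.02, 0.028, 0, -1], [0, 0, -4, 0.047, 0.064, 0, -1], [0, 0, -6, 0.075, 0.102, 0, -1], [0, 0, -8, 0.097, 0.132, 0, -1], [0, 0, -8, 0.107, 0.1455, 0, -1], [0, 0, -8, 0.107, 0.1455, 0, -1], [0, 0, -8, 0.107, 0.1455, 0, -1]],
])

```text
time: 7.15
position: [0.5249, 0.1822, 0.2686]
tool_rot: [0.382, -0.595, 0.595, -0.382]
ft_force: [-0.5, -0.6, 0.2]
grip_width: 0.0872
```

```bash
python3 -c "from h import *;st()"
```

```text
t 7.15 [0.5249 0.1822 0.2686] psi -24.599148815050313 y [ 8.e-04  5.e-04 -1.e+00] F [-0.5 -0.6  0.2] M [-0.1   0.11 -0.  ] 0.0871883596987051 q6 0.5619844893368121
```

Emit:
jog_arm([
  [[0, 0, 0, -0.001, 0.0006, -0.03, -1], [0, 0, 0, -0.001, 0.0006, -0.06, -1], [0, 0, 0, -0.001, 0.0006, -0.085, -1], [0, 0, 0, -0.001, 0.0006, -0.105, -1], [0, 0, 0, -0.001, 0.0006, -0.12, -1], [0, 0, 0, -0.001, 0.0006, -0.129, -1], [0, 0, 0, -0.001, 0.0006, -0.133, -1], [0, 0, 0, -0.001, 0.0006, -0.133, -1]],
])

```text
time: 7.95
position: [0.5236, 0.1824, 0.1357]
tool_rot: [-0.382, 0.595, -0.595, 0.382]
ft_force: [-0.8, -0.4, 0.5]
grip_width: 0.087
```

Emit:
jog_arm([
  [[0, 0, 0, 0, 0, 0, 0], [0, 0, 0, 0, 0, 0, 1], [0, 0, 0, 0, 0, 0, 1], [0, 0, 0, 0, 0, 0, 1], [0, 0, 0, 0, 0, 0, 1], [0, 0, 0, 0, 0, 0, 1], [0, 0, 0, 0, 0, 0, 1], [0, 0, 0, 0, 0, 0, 1]],
], squeeze=25)

```text
time: 8.75
position: [0.5236, 0.1824, 0.1356]
tool_rot: [-0.382, 0.595, -0.595, 0.382]
ft_force: [-0.7, 0.5, 0.1]
grip_width: 0.0308
```

Emit:
jog_arm([
  [[0, 0, 0, 0, 0, 0, 1], [0, 0, 0, 0, 0, 0, 1], [0, 0, 0, 0, 0, 0, 1], [0, 0, 0, 0, 0, 0, 1]],
])

```text
time: 9.15
position: [0.523, 0.1827, 0.1356]
tool_rot: [-0.382, 0.596, -0.595, 0.382]
ft_force: [-2.5, 1.9, 1.0]
grip_width: 0.014
```

```bash
python3 -c "from h import *;st()"
```

```text
t 9.15 [0.523  0.1827 0.1356] psi -24.634157316797854 y [-9.e-04  7.e-04 -1.e+00] F [-2.5  1.9  1. ] M [0.14 0.36 0.06] 0.01397648989814105 q6 0.5631378389059407
```

Emit:
jog_arm([
  [[0, 0, 5, 0, 0, 0, 1], [0, 0, 11, 0, 0, 0, 1], [0, 0, 17, 0, 0, 0, 1], [0, 0, 22, 0, 0, 0, 1], [0, 0, 27, 0, 0, 0, 1], [0, 0, 27, 0, 0, 0, 1]],
])

```text
time: 9.75
position: [0.5235, 0.1826, 0.1356]
tool_rot: [0.51, -0.49, 0.49, -0.51]
ft_force: [1.0, -0.2, -0.2]
grip_width: 0.0137
```

```bash
python3 -c "from h import *;st()"
```

```text
t 9.75 [0.5235 0.1826 0.1356] psi 2.3674950218403743 y [-1.e-04  0.e+00 -1.e+00] F [ 1.  -0.2 -0.2] M [-0.04  0.01  0.09] 0.01368996387520024 q6 0.09260919731370414
```

Emit:
jog_arm([
  [[0, 0, 5, 0, 0, 0, 1], [0, 0, 11, 0, 0, 0, 1], [0, 0, 17, 0, 0, 0, 1], [0, 0, 22, 0, 0, 0, 1], [0, 0, 26.1, 0, 0, 0, 1], [0, 0, 26.1, 0, 0, 0, 1], [0, 0, 26.1, 0, 0, 0, 1]],
])

```text
time: 10.45
position: [0.5239, 0.1827, 0.1356]
tool_rot: [-0.607, 0.362, -0.363, 0.607]
ft_force: [1.5, 0.6, -0.4]
grip_width: 0.0136
```

```bash
python3 -c "from h import *;st()"
```

```text
t 10.45 [0.5239 0.1827 0.1356] psi 28.331878339453986 y [ 1.e-03  2.e-04 -1.e+00] F [ 1.5  0.6 -0.4] M [ 0.11 -0.11  0.  ] 0.013630897177303777 q6 -0.3604816028952492
```

Emit:
jog_arm([
  [[0, 0, 0, 0, 0, 0, 0], [0, 0, 0, 0, 0, 0, -1], [0, 0, 0, 0, 0, 0, -1], [0, 0, 0, 0, 0, 0, -1], [0, 0, 0, 0, 0, 0.02, -1], [0, 0, 0, 0, 0, 0.06, -1], [0, 0, 0, 0, 0, 0.1, -1], [0, 0, 0, 0, 0, 0.13, -1]],
])

```text
time: 11.25
position: [0.5245, 0.1827, 0.2681]
tool_rot: [-0.606, 0.362, -0.363, 0.608]
ft_force: [0.1, 0.3, -0.7]
grip_width: 0.0696
```

Emit:
jog_arm([
  [[0, 0, 0, -0.03, -0.03, 0, -1], [0, 0, 0, -0.05, -0.07, 0, -1], [0, 0, 0, -0.06, -0.11, 0, -1], [0, 0, 0, -0.07, -0.15, 0.02, -1], [0, 0, 0, -0.07, -0.19, 0.04, -1], [0, 0, 0, -0.07, -0.23, 0.04, -1], [0, 0, 0, -0.07, -0.27, 0.04, -1], [0, 0, 0, -0.07, -0.29, 0.04, -1]],
])

```text
time: 12.05
position: [0.4545, -0.1103, 0.3085]
tool_rot: [-0.606, 0.362, -0.365, 0.607]
ft_force: [0.5, 0.8, 0.1]
grip_width: 0.0871
```

```bash
python3 - <<'E'
from h import *
st()
for n,(a,b,c,d) in {"top":(85,130,235,250),"side":(200,90,310,210)}.items():
    im=camera(n)[:,:,::-1]; cv2.imwrite(f"pics/{n}3.png",im); cv2.imwrite(f"pics/{n}3z.png",cv2.resize(im[b:d,a:c],None,fx=5,fy=5,interpolation=cv2.INTER_CUBIC))
E
```

```text
t 12.05 [ 0.4545 -0.1103  0.3085] psi 28.15217292402011 y [ 0.0045 -0.0012 -1.    ] F [0.5 0.8 0.1] M [-0.02  0.04  0.05] 0.08708490991912028 q6 -0.9700657895272986
```

View pics/top3z.png

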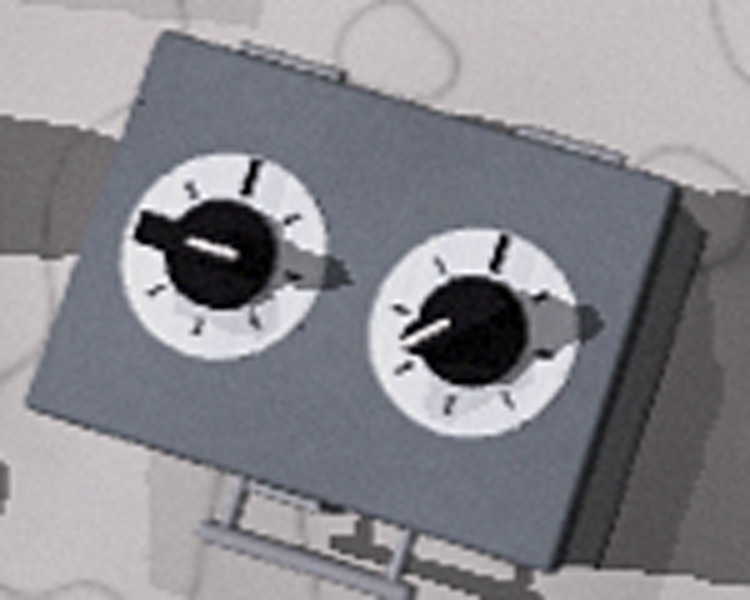

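View pics/side3.png

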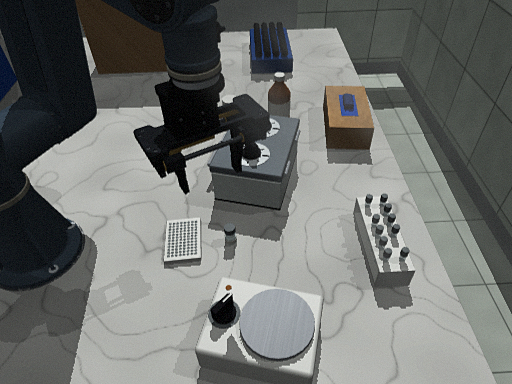

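The right pointer lies along (403,346)-(450,320) in the zoom, next to the fifth short mark. The stirrer knob is unchanged, and the gripper is clear at z ≈ 0.31.

```bash
python3 - <<'E'
from h import *
t=cv2.imread("pics/top3.png")
for th in(100,130): line("top",t,(119,173,136,187),th,-.2885)
for th in (110,150,190): line("top",t,(166,190,179,202),th,-.2885)
f=lambda z:ray("top",np.array([85,130])+(np.array(z)+.5)/5-.5,.161)[:2]
a,b=f((450,320)),f((403,346)); v=b-a; print((-.2885-np.arctan2(v[1],v[0]))%6.283)
d=cv2.absdiff(cv2.imread("pics/top0.png"),t)[150:250,325:420]; print("stirrer diff",(d.max(2)>60).sum())
E
```

```text
top [ 16  22  52  22 515] ctr [0.5551 0.2868] len 0.0233 ang mod pi 1.565298367279072
top [ 17  23  50  20 424] ctr [0.5551 0.2868] len 0.0224 ang mod pi 1.5603387674077158
top [  0  19  45  29 467] ctr [0.5191 0.1927] len 0.0215 ang mod pi 0.787419970368668
top [  0  20  44  26 359] ctr [0.5191 0.1929] len 0.0207 ang mod pi 0.7918164801248584
top [  0  21  43  24 248] ctr [0.5191 0.1931] len 0.0202 ang mod pi 0.7879118997483072
3.9056629089569244
stirrer diff 6747
```

Both dials read on target: left ≈ 1.563, right ≈ 3.93. The large stirrer difference in the top view is probably the arm over it, so I compare the stirrer in the side view before handing in.

```bash
python3 - <<'E'
from h import *
a,b=[cv2.imread(f"pics/side{k}.png")[278:330,200:240] for k in(0,3)]
print("side stirrer knob diff px>60:",(cv2.absdiff(a,b).max(2)>60).sum())
st(); print(hand_in())
E
```

```text
side stirrer knob diff px>60: 0
t 12.15 [ 0.4546 -0.1099  0.3082] psi 28.065966334434226 y [ 3.9e-03 -6.0e-04 -1.0e+00] F [ 0.3  0.3 -0.6] M [-0.09  0.07  0.  ] 0.08687589899619312 q6 -0.9678712003255199
the job is handed in; nothing more can be done
None
```

Both dials are set and the job is handed in at 12.15 s, with the gripper open and clear of everything.

- **Left dial (turned first):** I turned it about 67° clockwise. In the last top picture its pointer reads about 1.56 rad (target 1.571), the same as before I turned the right dial.
- **Right dial:** I turned it about 53° counter-clockwise. Its pointer line fits at about 3.93 rad (target 3.927). A rougher reading from two points picked by hand gave 3.91.
- **Stirrer knob:** I never went near it. The side view shows no change at the knob. My top-view comparison did show a large difference there; I put that down to the arm or its shadow over the stirrer, but did not view the full top picture to confirm it.
- **Forces:** every wrist force reading stayed at a few newtons.
- **Measurements that disagreed:**
  - The disc fits in the side view disagreed with the top view by 2 to 4 cm because the dials hide part of the discs, so I used the top-view centres.
  - The lid centre worked out from the box corners was about 3 mm from the midpoint of the dials.
  - The directions read off the long marks differed from the box yaw of -0.289 rad by 0.08 to 0.15 rad. I took the yaw from the line between the dials, and the lid edges agreed with it to about 0.01 rad.

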